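# Check a racked packing frame for square

### The job

Check the plywood packing frame for square with the slide rule: lay the rule flat inside the frame with its heel nose tucked into the corner at the red cap, push the yellow slide out until the front nose is home in the opposite corner, touching both rails, and read it there for a moment, then do the same from the corner at the blue cap. Throw the lever well over to the colour of the longer diagonal and let go, leaving the rule lying flat in the frame with its heel at the blue corner and all the other things where they stand.

Things in the scene. Friction and masses are not known exactly. Their poses are not given: they have to be found in the camera images.
- frame: Plywood frame fixed to the bench, no bottom, 140 x 140 mm inside, rails 18 mm wide, 20 mm high. Racked 3 to 5 degrees (does not give): its diagonals differ by 9 to 18 mm, which is longer must be measured. Origin: on the bench, its middle before racking. At -x the unmoved base rail with the caps; the opposite rail (inner face x = +70 mm) has shifted 8 to 15 mm along y, one way, the side rails lean with it.
- red_cap: Red disc, 22 mm wide, 6 mm high, on the rail top (20 mm up) at one end of the base rail, where rail centre lines meet, 79 mm from the rail's middle; either end. Origin: centre of its underside. The inside corner is 9 mm in along both frame axes (+x and towards the middle); the heel nose is home when its axis is about 18 mm in along both.
- blue_cap: The same in blue, on the other end of the base rail.
- rule_grip (a point): Slide rule, 158 mm long when shut, 0.5 kg. Point: centre of its black grip (32 mm along the rule, 18 wide, 10 to 46 mm above the underside), 28 mm above the underside. x: along the rule to the front nose, z up. Aluminium body 24 mm wide, 10 high, from x = -52 to +67 mm. Freely turning steel noses, radius 9, up to 13 mm high, axes at x = -58 (heel) and +82 mm plus the slide's value (front).
- rule_heel (a point): Axis of the rule's heel nose, 7 mm above the underside; axes as for rule_grip.
- slide_tab (a point): Centre of the upright yellow tab on the rule's slide: 8 mm along the rule, 26 mm wide, from 16 to 58 mm above the underside, this point 37 mm up; 55 mm ahead of rule_grip plus the slide's value, 27 mm behind the front nose. The slide's bar is 13 mm wide, its top 16 mm above the underside. Axes as for rule_grip.
- rule_slide (a joint): How far the rule's slide is out, m: 0 shut to 0.055; nose axes are 140 mm apart plus this. It slides with about 0.6 N of friction and stays where it is left. Readings of the two diagonals differ by 8 to 16 mm.
- lever_pivot (a point): Pivot of the verdict lever, 42 mm above the bench, over the middle of a grey base (70 mm in x, 130 mm in y, 36 mm high) fixed to the bench; +y of this point: the side of the red plate, -y: the side of the blue plate.
- lever_knob (a point): Centre of the lever's black ball knob (radius 14 mm), 80 mm from the pivot on a 12 mm thick steel stalk.
- lever (a joint): Lean of the lever, rad: 0 upright, positive towards the red plate, negative towards the blue; stops at +-0.6; about 1.5 N at the knob moves it and it stays where it is left.
- tin_green: Green tin, 72 mm wide, 110 mm high; bystander. Origin under it.
- tin_copper: Copper tin, 72 mm wide, 110 mm high; bystander. Origin under it.
- jar: Amber jar, 68 mm wide, 100 mm high; bystander. Origin under it.
- scoop_cup: Steel mug, 76 mm wide, 70 mm high; bystander. Origin under it.
- label_roll: Label roll lying flat, 96 mm wide, 50 mm high; bystander. Origin under it.
- bag_clip_box: Cardboard box 100 x 70 x 50 mm; bystander. Origin under it.
- screwdriver: Screwdriver lying flat; bystander. Origin under it.
Not all that is in view belongs to the job. Of the things like the part that bears lever_pivot, leave any that is pink or purple; of the rest the larger one is meant.

How it is judged:
By the outcome, as a careful person would: the job done as asked, in the order asked, and still so for the second after the job is handed in, with the robot touching nothing.
It also fails if it takes over 72 s, if anything falls off the work surface, if the arm or the gripper's body presses on something with over 40 N, if the wrist force passes 120 N, or if a joint passes its speed limit or range.

### The arm

A 6-joint arm with a two-finger parallel gripper is mounted at the origin on the work surface. World frame = base frame: x ahead of the robot, y to its left, z up, the work surface at z = 0. Lengths are in m, angles in rad, forces in N, time in s.
With the tool pointing down it reaches from about 0.35 to 0.85 m from the base axis. Payload 8.1 kg.
Tool frame: the origin (TCP) lies midway between the tips of the shut fingers; the grasp point (between the pads) lies 19 mm behind it; z points along the fingers, y is the line along which they close (so a half turn about z gives the same grasp; the last joint's range is limited). The gripper opens to 93 mm and grips with 3 to 60 N. Pads are 15 mm wide; open, the fingers measure 128 mm over their backs; the gripper's body (75 mm by 188 mm) begins 65 mm behind the grasp point.
Start: joints at [-1.362, 0.13, 1.488, -0, 1.523, -0.085], TCP at [0.174, -0.574, 0.219] pointing down, gripper open.
Joint ranges: [-2.96, 2.96], [-0.89, 2.26], [0.02, 2.5], [-1.34, 4.48], [0, 2.73], [-2.66, 2.66]. Speed limits (rad/s): [2.39, 2.39, 2.79, 3.14, 3.14, 3.14].

### API

Orientations are given as a rotation vector (axis times angle).
In Python, from plant import read_state, read_camera, get_calibration, close_job gives the robot as it stands.
- The arm moves only by the shell command python3 -m crank 'ROWS' [FORCE]. ROWS is JSON, a list that holds one entry, the list of rows, each a list of 7 numbers: the gripper's target within -1 to 1 (fully open at 1, half-way at 0, shut at -1), then the shift along the tool's x, y, z as a fraction of full scale, then the turn, a rotation vector about the tool's x, y, z as a fraction of full scale. In form: [[[grip, x, y, z, rx, ry, rz], ...]]. A call has exactly 5 rows; each row is the pose to reach, as a shift and turn from the pose commanded when the call began, along the tool's axes at that moment; what a row does not reach only later rows make up. Full scale, the value 1, is 0.5 m for a shift and 90 degrees for a turn. A row lasts 1/8 s, in which the tool goes at most 62.5 mm and 10.7 degrees, less where a joint would pass 70% of its speed; a pose out of reach is approached as far as the arm can. A call with a number of a shift or a turn outside -1 to 1 is refused whole. A call with a gripper value outside its range is refused whole. The fingers move at their own pace and stop on an object; FORCE is the grip in N (left out, the last holds). Time passes only in rows, so rows that repeat a pose let the fingers close, or fill a call up. It gives the time, the measured TCP pose, the force, the opening and the grip force at its end, in the units of the state.
- read_state(): the state, without advancing time (a new reading comes with each control period).
- read_camera(name): name is "side" or "top"; returns the picture (400x640x3 uint8, red, green, blue); there is no depth.
- get_calibration(name): a dict with "fx", "fy", "cx", "cy" (pixels), "dist_coeffs" ([k1, k2, p1, p2, k3] as OpenCV has them; the pictures are not rectified), "eye" and "orientation" of the camera in the world. Camera axes: x right, y down, z forward; pixel columns grow to the right and rows downward; lengths in m; the calibration is good to about 2 mm. A picture is of the moment at which its call begins. get_calibration takes no time and is no camera call.
- close_job(): hands the job in; it is judged then, once.
The state is a dict: "t": time; "q": joint angles; "dq": joint speeds; "joint_torque": joint torques, N m; "tool_pos": TCP position; "orientation": TCP orientation; "force": force on the tool from outside, world axes, zero at the start; "wrist_torque": the same for the moment, N m; "opening": finger opening in m; "gripper_force": force on a finger pad.
Only numpy, scipy, OpenCV 4.12 (cv2) and the standard library are available. Lean on these libraries where they do the work, as an engineer would, in place of code of your own. Each camera call takes 0.05 s, during which the arm holds its last target. There are 200 camera calls.

## Working session

There is one attempt and no reset: what is moved stays moved. The work goes in short steps, Python scripts to look and compute and a shell command to move; the robot and the scene stay as the last step left them, time stands still between calls to the robot, and variables do not carry over. Pictures are saved under pics/ and viewed, at most 14 in all, crops included, and the job is handed in when it is done.

```bash
ls; mkdir -p pics
python3 - <<'E'
from plant import *
import cv2
s=read_state();print({k:s[k] for k in('t','tool_pos','orientation','force','opening')})
for n in('top','side'):
    cv2.imwrite(f'pics/{n}0.png',read_camera(n)[:,:,::-1]);print(get_calibration(n))
E
```

```text
pics
{'t': 0.0, 'tool_pos': array([ 0.17366394, -0.57372855,  0.21759374]), 'orientation': array([-3.10595694e+00, -4.59574532e-01,  1.47192066e-04]), 'force': array([ 0.37643611,  0.06303141, -0.11720973]), 'opening': 0.09265994893005765}
{'fx': 413.1629419225512, 'fy': 413.1629419225512, 'cx': 320.88721663313066, 'cy': 198.9869407858282, 'dist_coeffs': array([0.00111784, 0.        , 0.        , 0.        , 0.        ]), 'eye': array([ 0.42050324, -0.00719692,  1.46389744]), 'orientation': array([-2.17504332,  2.19524074, -0.03858264])}
{'fx': 393.0204606964982, 'fy': 393.0204606964982, 'cx': 310.32914403322474, 'cy': 199.8333335435422, 'dist_coeffs': array([-0.09896929,  0.        ,  0.        ,  0.        ,  0.        ]), 'eye': array([0.2956164 , 0.7257949 , 0.87691602]), 'orientation': array([-0.39279977,  2.7879694 , -1.14343237])}
```

View pics/top0.png

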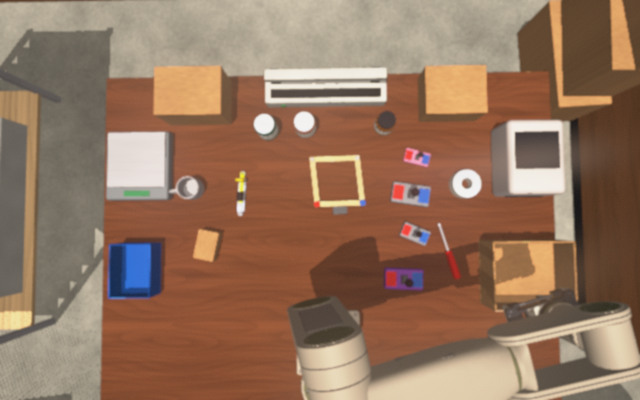

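View pics/side0.png

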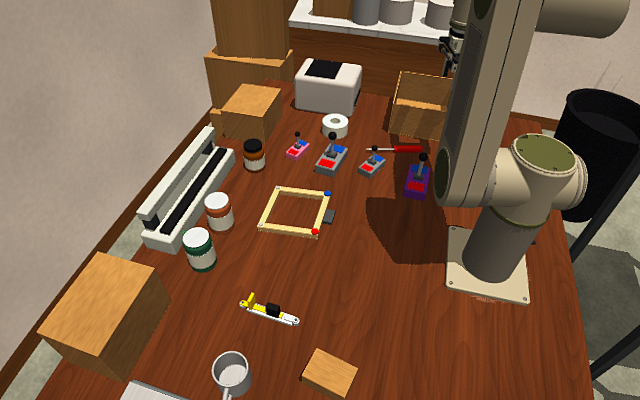

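The top view shows the frame at about (338,182), with the red cap at (317,204) and the blue cap at (362,203). The rule is at (241,193) with its yellow tab end up. The large grey lever is at (411,194); the small grey, pink and purple ones are decoys.

```bash
cat > h.py <<'E'
from plant import *
import numpy as np, cv2
from scipy.spatial.transform import Rotation as R
def ray(n,uv):
    c=get_calibration(n);K=np.array([[c['fx'],0,c['cx']],[0,c['fy'],c['cy']],[0,0,1]])
    p=cv2.undistortPoints(np.array(uv,float).reshape(-1,1,2),K,c['dist_coeffs'])[:,0]
    d=R.from_rotvec(c['orientation']).apply(np.c_[p,np.ones(len(p))]);return c['eye'],d
def onz(n,uv,z):
    e,d=ray(n,uv);return e+d*((z-e[2])/d[:,2])[:,None]
def tri(uvt,uvs):
    (a,d),(b,f)=ray('top',uvt),ray('side',uvs);d=d[0];f=f[0]
    k=np.linalg.lstsq(np.c_[d,-f],b-a,rcond=None)[0]
    p,q=a+k[0]*d,b+k[1]*f;return (p+q)/2,np.linalg.norm(p-q)
def proj(n,P):
    c=get_calibration(n);K=np.array([[c['fx'],0,c['cx']],[0,c['fy'],c['cy']],[0,0,1]])
    r=R.from_rotvec(c['orientation']).inv();return cv2.projectPoints(np.array(P,float).reshape(-1,1,3),r.as_rotvec(),-r.apply(c['eye']),K,c['dist_coeffs'])[0][:,0]
def blobs(im,lo,hi,box,amin=4):
    u0,v0,u1,v1=box;hsv=cv2.cvtColor(im[v0:v1,u0:u1],cv2.COLOR_RGB2HSV)
    m=cv2.inRange(hsv,lo,hi);n,l,st,ce=cv2.connectedComponentsWithStats(m)
    return [(int(st[i,4]),(ce[i]+[u0,v0]).round(2),st[i,:4]+[u0,v0,0,0]) for i in range(1,n) if st[i,4]>=amin]
def st():
    s=read_state();Rm=R.from_rotvec(s['orientation']).as_matrix();
    print('t',round(s['t'],2),'tcp',s['tool_pos'].round(4),'x',Rm[:,0].round(3),'z',Rm[:,2].round(3),'F',s['force'].round(1),'op',round(s['opening'],4),'g',round(s['gripper_force'],1));return s,Rm
E
python3 - <<'E'
from h import *
st()
T=read_camera('top');S=read_camera('side')
c=lambda im,b:cv2.resize(im[b[1]:b[3],b[0]:b[2]],None,fx=4,fy=4,interpolation=cv2.INTER_CUBIC)
a=c(T,(225,145,425,250));b=c(S,(230,175,430,220+110));b=c(S,(230,180,345,330))
cv2.imwrite('pics/t1.png',a[:,:,::-1]);cv2.imwrite('pics/s1.png',b[:,:,::-1])
RED=((0,150,120),(8,255,255));BLUE=((108,120,80),(130,255,255));YEL=((24,160,120),(34,255,255));BLK=((0,0,0),(180,255,45))
for n,im,fb,rb,lb in(('top',T,(300,145,375,215),(228,165,255,222),(388,175,436,212)),('side',S,(250,180,345,242),(232,285,305,332),(308,130,352,178))):
    for nm,k,bx in(('redcap',RED,fb),('bluecap',BLUE,fb),('tab',YEL,rb),('grip',BLK,rb),('white',((0,0,200),(180,60,255)),rb),('lred',RED,lb),('lblue',BLUE,lb),('lknob',BLK,lb)):
        for q in blobs(im,*k,bx):print(n,nm,q)
E
```

```text
t 0.1 tcp [ 0.1737 -0.5738  0.2177] x [0.957 0.29  0.   ] z [-0.     0.002 -1.   ] F [-0.1  0.2 -0.2] op 0.0931 g 0.0
top redcap (38, array([316.  , 204.55]), array([313, 202,   7,   7]))
top bluecap (14, array([362.5 , 202.29]), array([361, 201,   4,   4]))
top tab (49, array([240.67, 179.88]), array([236, 174,   9,  18]))
top white (7, array([244., 186.]), array([244, 183,   1,   7]))
top white (83, array([240.07, 207.49]), array([237, 201,   8,  15]))
top lred (112, array([397.84, 191.52]), array([393, 185,  10,  14]))
top lblue (115, array([423.34, 195.45]), array([419, 189,  10,  14]))
side redcap (43, array([314.44, 230.79]), array([311, 228,   8,   7]))
side bluecap (31, array([327.06, 192.84]), array([324, 190,   7,   6]))
side tab (70, array([247.5 , 299.94]), array([241, 292,  13,  15]))
side tab (64, array([259.05, 308.06]), array([253, 304,  13,   9]))
side tab (14, array([280.21, 314.79]), array([279, 312,   4,   6]))
side grip (159, array([272.58, 309.75]), array([266, 303,  14,  15]))
side white (194, array([279.16, 316.54]), array([247, 308,  53,  17]))
side lred (104, array([326.24, 162.63]), array([318, 158,  17,  10]))
side lblue (66, array([338.44, 148.21]), array([334, 144,  11,   9]))
side lblue (6, array([329.5, 147.5]), array([329, 146,   2,   4]))
side lknob (49, array([332.04, 135.33]), array([329, 132,   7,   8]))
side lknob (13, array([331.38, 156.  ]), array([327, 154,  10,   4]))
```

View pics/t1.png

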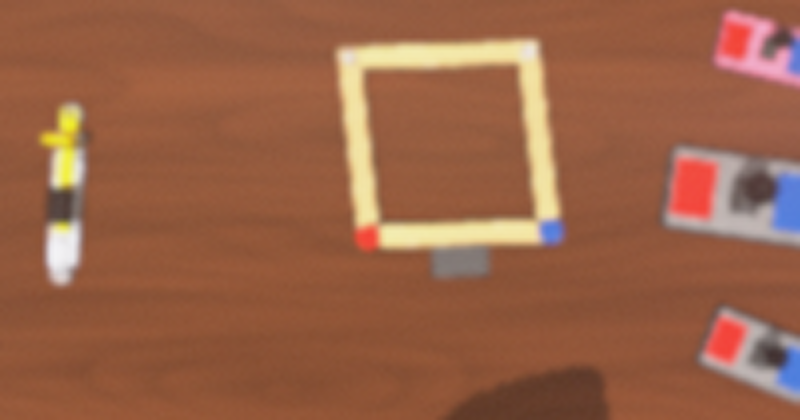

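View pics/s1.png

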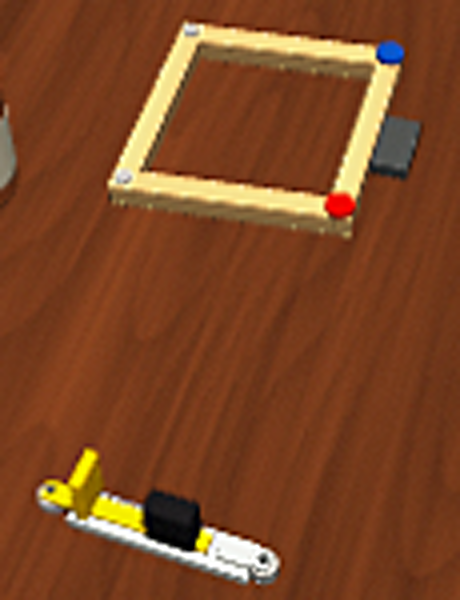

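Top crop: the far rail is shifted to +y (left), and red is at the +y end of the base. The rule is nearly shut with its front towards +x. The side crop shows the black grip at (272,310) and the tab at (247,300), consistent with the top view.

Run:
```python
from h import *
T=read_camera('top');S=read_camera('side')
print('red',onz('top',[[316,204.55]],.026),onz('side',[[314.44,230.79]],.0245),'blue',onz('top',[[362.5,202.29]],.026),onz('side',[[327.06,192.84]],.0245))
for n,im,fb,lb,rb in(('top',T,(300,145,375,215),(388,175,436,212),(228,165,255,222)),('side',S,(250,180,345,242),(308,130,352,178),(232,285,305,332))):
    for q in blobs(im,(100,80,60),(130,255,255),fb):print(n,'blue',q,onz(n,[q[1]],.026).round(4))
    for q in blobs(im,(0,0,0),(180,255,75),lb):print(n,'knob',q)
    for q in blobs(im,(0,0,0),(180,120,75),rb):print(n,'grip',q,onz(n,[q[1]],.046 if n=='top' else .036).round(4))
    # frame interior corners
    h=cv2.cvtColor(im,cv2.COLOR_RGB2HSV);u0,v0,u1,v1=fb
print('lever plates',onz('top',[[397.84,191.52],[423.34,195.45]],.037).round(4),onz('side',[[326.24,162.63],[338.44,148.21]],.037).round(4))
# far corner pins (white)
for n,im,b in(('top',T,(300,145,375,170)),('side',S,(250,180,300,232))):
    for q in blobs(im,(0,0,150),(180,50,255),b,2):print(n,'pin',q,onz(n,[q[1]],.021).round(4))
# wood outline
h=cv2.inRange(cv2.cvtColor(T[145:215,300:375],cv2.COLOR_RGB2HSV),(15,40,150),(32,170,255))
cs,hi=cv2.findContours(h,cv2.RETR_CCOMP,cv2.CHAIN_APPROX_NONE)
for c,k in zip(cs,hi[0]):
    if len(c)>80: 
        q=cv2.approxPolyDP(c,8,True)[:,0]+[300,145];print('outer' if k[3]<0 else 'hole',onz('top',q,.02)[:,:2].round(4).tolist())
# tab: top and rule axis
h=cv2.cvtColor(T[165:222,228:256],cv2.COLOR_RGB2HSV);m=((h[...,2]>150)&((h[...,1]<70)|((h[...,0]>22)&(h[...,1]>140)&(h[...,0]<36)))).astype(np.uint8)
print('\n'.join(''.join('.#'[x] for x in r) for r in m))
```

```text
red [[0.4787644  0.03620938 0.026     ]] [[0.47936558 0.0325172  0.0245    ]] blue [[ 0.48509394 -0.12562705  0.026     ]] [[ 0.48288536 -0.12606422  0.0245    ]]
top blue (22, array([362.73, 202.64]), array([360, 201,   6,   5])) [[ 0.4839 -0.1264  0.026 ]]
side blue (33, array([327.03, 192.82]), array([324, 190,   7,   6])) [[ 0.4827 -0.1246  0.026 ]]
side knob (6, array([320.83, 131.17]), array([320, 130,   3,   4]))
side knob (60, array([331.93, 135.7 ]), array([328, 132,   9,   9]))
side knob (53, array([329.91, 154.19]), array([324, 150,  13,   9]))
side knob (191, array([329.64, 168.26]), array([313, 151,  35,  26]))
side grip (131, array([272.4 , 309.44]), array([266, 303,  14,  15])) [[0.5073 0.3044 0.036 ]]
lever plates [[ 0.5206 -0.247   0.037 ]
 [ 0.5062 -0.3342  0.037 ]] [[ 0.518  -0.2516  0.037 ]
 [ 0.4966 -0.3383  0.037 ]]
top pin (12, array([356.5, 157.5]), array([355, 156,   4,   4])) [[ 0.6429 -0.1072  0.021 ]]
top pin (7, array([311.71, 159.  ]), array([311, 158,   3,   3])) [[0.6395 0.0502 0.021 ]]
side pin (8, array([276.88, 186.88]), array([276, 186,   3,   3]))
[... 1235 characters left out ...]
....
............................
............................
...............##...........
.........#..##.###..........
.........##...####..........
.........#########..........
........##########..........
........##########..........
........#########...........
........#########...........
........#########...........
........#########...........
........#########...........
.........########...........
.........#######............
.........######.............
..........#####.............
..........####..............
............................
............................
............................
............................
............................
............................
```

Run:
```python
from h import *
T=read_camera('top');S=read_camera('side')
h=cv2.cvtColor(T,cv2.COLOR_RGB2HSV)
for q in blobs(T,(0,0,0),(180,255,100),(236,186,247,206)):print('grip top',q,onz('top',[q[1]],.046).round(4))
print('V rows',h[190:204,236:248,2])
def ax(z,u0=228,v0=165,rows=range(30)):0
m=((h[...,2]>150)&(h[...,1]<70));m[:, :228]=0;m[:,256:]=0;m[:165]=0;m[200:222];mm=np.argwhere(m[200:222])+[200,0]
print('white heel body centroid',mm.mean(0)[::-1],onz('top',[mm.mean(0)[::-1]],.010).round(4))
for z,uv in((.013,(242.4,172.2)),(.013,(240,214))):print(onz('top',[uv],z).round(4))
print('side nose pts',onz('side',[[230+48/4,180+492/4],[230+264/4,180+560/4]],.013).round(4))
for q in blobs(S,(0,0,0),(180,255,60),(262,298,284,322)):print('grip side',q)
print(tri((240.4,196.0),(272.5,306)))
for q in blobs(T,(0,0,0),(180,255,95),(403,183,420,204)):print('knob top',q)
for z in(.03,.036):print(onz('side',[[272.5,309.6]],z).round(4))
print('proj front/heel/grip', )
```

```text
grip top (39, array([239.56, 195.92]), array([237, 193,   6,   7])) [[0.5103 0.2993 0.046 ]]
V rows [[145 170 217 233 234 230 227 221 200 164 144 143]
 [139 149 181 203 196 187 183 180 166 149 140 147]
 [129 118 127 137 133 127 129 138 142 137 138 148]
 [125 102  93  93  93  87  94 113 130 132 137 146]
 [122  99  85  85  84  79  86 107 123 127 133 143]
 [121  99  87  85  84  81  89 110 124 125 134 143]
 [119  96  87  87  86  82  91 114 125 123 132 143]
 [118  96  87  86  86  81  91 115 123 122 129 141]
 [119  95  88  87  86  81  92 115 124 120 130 137]
 [119 103  98  97  95  91 105 130 134 127 131 139]
 [129 133 140 145 145 139 146 168 160 139 135 138]
 [147 175 200 210 212 205 197 201 185 151 137 139]
 [161 204 230 236 236 233 225 220 197 155 139 141]
 [166 214 235 239 238 237 234 229 203 156 139 141]]
white heel body centroid [240.37068966 207.52586207] [[0.4714 0.3041 0.01  ]]
[[0.5964 0.2965 0.013 ]]
[[0.4485 0.3047 0.013 ]]
side nose pts [[0.5911 0.2976 0.013 ]
 [0.4494 0.3037 0.013 ]]
grip side (165, array([272.59, 309.63]), array([266, 302,  15,  16]))
(array([0.50979712, 0.29759024, 0.03950007]), np.float64(0.0011846949648024931))
knob top (41, array([414.37, 191.76]), array([411, 189,   8,   7]))
[[0.5084 0.3017 0.03  ]]
[[0.5069 0.3047 0.036 ]]
proj front/heel/grip
```

```bash
python3 -m crank '[[[1,0.77,-1,0,0,0,0],[1,0.77,-1,0,0,0,0],[1,0.77,-1,0,0,0,0],[1,0.77,-1,0,0,0,0],[1,0.77,-1,0,0,0,0]]]'; python3 -m crank '[[[1,0.5,-0.65,0,0,0,0],[1,0.5,-0.65,0,0,0,0],[1,0.5,-0.65,0,0,0,0],[1,0.5,-0.65,0,0,0,0],[1,0.5,-0.65,0,0,0,0]]]'
cat >> h.py <<'E'
def go(x,y,z,yaw):
    "print row numbers to bring the TCP to x,y,z, pointing down with tool x at yaw (deg)"
    s,M=st();t=np.radians(yaw);c,q=np.cos(t),np.sin(t)
    G=np.array([[c,q,0],[q,-c,0],[0,0,-1]]).T;G=np.array([[c,q,0],[q,-c,0],[0,0,-1.]])
    print('row',(M.T@(np.array([x,y,z])-s['tool_pos'])/.5).round(3),(R.from_matrix(M.T@G).as_rotvec()/(np.pi/2)).round(3))
E
python3 -c "
from h import *
go(.5085,.3005,.12,-2.8)"
```

```text
t: 1.02
tool_pos: [0.2849, -0.2803, 0.2188]
orientation: [3.107, 0.459, 0.001]
force: [0.6, 0.2, 0.5]
opening: 0.0929
gripper_force: 0.0
t: 1.65
tool_pos: [0.3957, 0.0122, 0.2192]
orientation: [3.107, 0.46, 0.003]
force: [1.6, -0.5, -0.3]
opening: 0.0932
gripper_force: 0.0
t 1.65 tcp [0.3957 0.0122 0.2192] x [0.957 0.29  0.002] z [ 0.002 -0.    -1.   ] F [ 1.6 -0.5 -0.3] op 0.0932 g 0.0
row [ 0.383 -0.487  0.199] [ 0.    -0.001  0.218]
```

```bash
python3 -m crank '[[[0.3,0.383,-0.487,0.15,0,0,0.218],[0.3,0.383,-0.487,0.199,0,0,0.218],[0.3,0.383,-0.487,0.199,0,0,0.218],[0.3,0.383,-0.487,0.199,0,0,0.218],[0.3,0.383,-0.487,0.199,0,0,0.218]]]' >/dev/null
python3 - <<'E'
from h import *
go(.5085,.3005,.015,-2.8)
T=read_camera('top');S=read_camera('side');c=lambda im,b,f:cv2.resize(im[b[1]:b[3],b[0]:b[2]],None,fx=f,fy=f)
cv2.imwrite('pics/s2.png',c(S,(200,230,340,340),5)[:,:,::-1])
E
```

```text
t 2.27 tcp [0.4981 0.2736 0.1285] x [ 0.999 -0.048  0.001] z [ 0.001  0.    -1.   ] F [ 0.9 -0.7  0.3] op 0.0603 g 0.0
row [ 0.018 -0.055  0.227] [-0.    -0.001  0.   ]
```

View pics/s2.png

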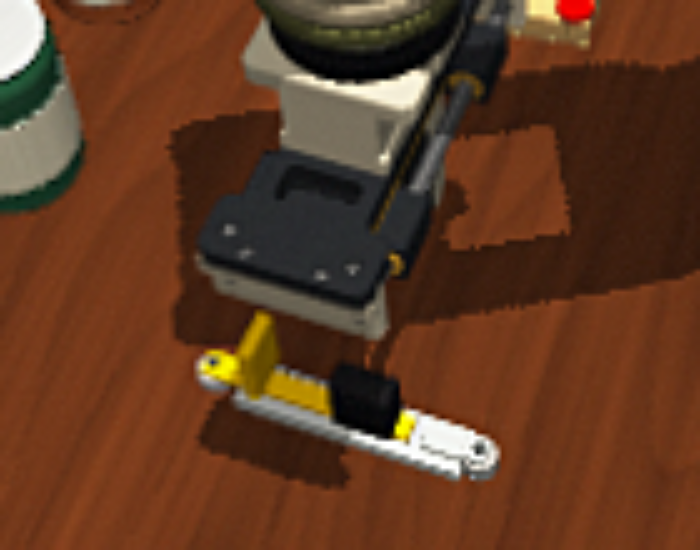

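The gripper is approaching, and the grip at crop (365,400) is clear. I'll centre over it, then descend and close.

```bash
python3 -m crank '[[[0.1,0.018,-0.055,0,0,0,0],[0.1,0.018,-0.055,0.08,0,0,0],[0.1,0.018,-0.055,0.16,0,0,0],[0.1,0.018,-0.055,0.225,0,0,0],[0.1,0.018,-0.055,0.225,0,0,0]]]' >/dev/null; python3 -m crank '[[[-1,0,0,0,0,0,0],[-1,0,0,0,0,0,0],[-1,0,0,0,0,0,0],[-1,0,0,0,0,0,0],[-1,0,0,0,0,0,0]]]' 25;  python3 -c "
from h import *
go(.5085,.3005,.015,-2.8)"
```

```text
t: 3.62
tool_pos: [0.5088, 0.2996, 0.0179]
orientation: [-3.139, 0.076, -0.003]
force: [-0.4, 3.5, 6.5]
opening: 0.0179
gripper_force: 25.0
t 3.62 tcp [0.5088 0.2996 0.0179] x [ 0.999 -0.048  0.002] z [ 0.002  0.002 -1.   ] F [-0.4  3.5  6.5] op 0.0179 g 25.0
row [-0.001 -0.002  0.006] [-0.001 -0.001  0.   ]
```

```bash
python3 -m crank '[[[-1,0,0,-0.1,0,0,0],[-1,0,0,-0.16,0,0,0],[-1,0,0,-0.16,0,0,0],[-1,0,0,-0.16,0,0,0],[-1,0,0,-0.16,0,0,0]]]' |grep force;  python3 -c "
from h import *
go(.5473,-.0258,.098,-41)"
```

```text
force: [-0.9, 0.3, -5.1]
gripper_force: 25.0
t 4.25 tcp [0.5061 0.2976 0.0937] x [ 0.999 -0.049 -0.004] z [-0.004 -0.002 -1.   ] F [-0.9  0.3 -5.1] op 0.0178 g 25.0
row [ 0.114  0.642 -0.008] [0.002 0.002 0.425]
```

```bash
python3 -m crank '[[[-1,0.114,0.642,-0.01,0,0,0.425],[-1,0.114,0.642,-0.01,0,0,0.425],[-1,0.114,0.642,-0.01,0,0,0.425],[-1,0.114,0.642,-0.01,0,0,0.425],[-1,0.114,0.642,-0.01,0,0,0.425]]]' |grep force;  python3 -c "
from h import *
go(.5473,-.0258,.098,-41)"
```

```text
force: [2.1, -0.3, -3.6]
gripper_force: 25.0
t 4.88 tcp [ 0.5464 -0.0133  0.0998] x [ 0.753 -0.658 -0.002] z [-0.002  0.    -1.   ] F [ 2.1 -0.3 -3.6] op 0.0177 g 25.0
row [0.018 0.018 0.004] [ 0.001  0.001 -0.001]
```

```bash
python3 -m crank '[[[-1,0.018,0.018,0.05,0,0,0],[-1,0.018,0.018,0.08,0,0,0],[-1,0.018,0.018,0.08,0,0,0],[-1,0.018,0.018,0.08,0,0,0],[-1,0.018,0.018,0.08,0,0,0]]]' |grep force;  python3 - <<'E'
from h import *
go(.5473,-.0258,.098,-41)
T=read_camera('top');S=read_camera('side');c=lambda im,b,f:cv2.resize(im[b[1]:b[3],b[0]:b[2]],None,fx=f,fy=f,interpolation=cv2.INTER_CUBIC)
a=c(T,(295,140,395,230),4);b=c(S,(250,170,350,260),4)
cv2.imwrite('pics/3.png',np.hstack([a,b])[:,:,::-1])
E
```

```text
force: [0.1, 0.1, -5.1]
gripper_force: 25.0
t 5.5 tcp [ 0.549  -0.0233  0.0622] x [ 0.755 -0.655  0.001] z [ 0.002 -0.    -1.   ] F [ 0.1  0.1 -5.1] op 0.018 g 25.0
row [ 0.001  0.006 -0.072] [-0.001 -0.001  0.001]
```

View pics/3.png

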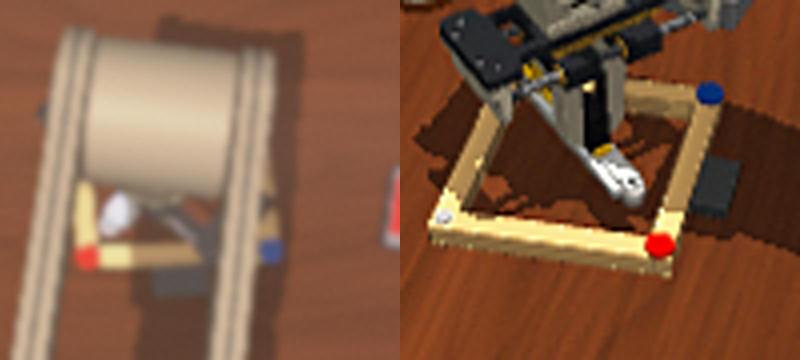

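The side crop shows the heel at (307,216) px, hovering inside the frame near the red corner. The front is hidden behind the gripper.

```bash
python3 -c "
from h import *
print(onz('side',[[307,215.75]],.055))"; python3 -m crank '[[[-1,0,0.004,0.04,0,0,0],[-1,0,0.004,0.08,0,0,0],[-1,0,0.004,0.083,0,0,0],[-1,0,0.004,0.083,0,0,0],[-1,0,0.004,0.083,0,0,0]]]' |grep force;  python3 -c "
from h import *
go(.5473,-.0258,.018,-41)"
```

```text
[[0.50782533 0.00980436 0.055     ]]
force: [0.5, -0.0, -4.8]
gripper_force: 25.0
t 6.22 tcp [ 0.5479 -0.0257  0.021 ] x [ 0.754 -0.656  0.001] z [ 0.002 -0.    -1.   ] F [ 0.5 -0.  -4.8] op 0.0176 g 25.0
row [-0.001  0.001  0.006] [-0.001 -0.001 -0.   ]
```

```bash
python3 -m crank '[[[-1,-0.004,0,0,0,0,0],[-1,-0.008,0,0,0,0,0],[-1,-0.012,0,0,0,0,0],[-1,-0.016,0,0,0,0,0],[-1,-0.016,0,0,0,0,0]]]' |egrep 'force|pos'; python3 -m crank '[[[-1,-0.003,0,0,0,0,0],[-1,-0.006,0,0,0,0,0],[-1,-0.006,0,0,0,0,0],[-1,-0.006,0,0,0,0,0],[-1,-0.006,0,0,0,0,0]]]' |egrep 'force|pos'
```

```text
tool_pos: [0.5417, -0.0207, 0.0201]
force: [4.0, -1.1, -6.7]
gripper_force: 25.0
tool_pos: [0.5413, -0.02, 0.0212]
force: [8.0, -7.7, -6.6]
gripper_force: 25.0
```

The reaction has both +x and −y parts, so the heel touches both rails and its position matches the prediction. Next I lower, release, and check that the heel stays put.

```bash
python3 -m crank '[[[-1,0,0,0.006,0,0,0],[-1,0,0,0.006,0,0,0],[-0.4,0,0,0.006,0,0,0],[-0.4,0,0,0.006,0,0,0],[-0.4,0,0,0.006,0,0,0]]]' |egrep 'force|pos|open'; python3 -m crank '[[[-0.4,0,0,-0.06,0,0,0],[-0.4,0,0,-0.12,0,0,0],[-0.6,0.05,0,-0.12,0,0,0],[-1,0.05,0,-0.12,0,0,0],[-1,0.05,0,-0.12,0,0,0]]]' 10|egrep 'force|pos|open';python3 - <<'E'
from h import *
st()
T=read_camera('top');S=read_camera('side');c=lambda im,b,f:cv2.resize(im[b[1]:b[3],b[0]:b[2]],None,fx=f,fy=f,interpolation=cv2.INTER_CUBIC)
a=c(T,(295,140,395,230),4);b=c(S,(250,170,350,260),4)
cv2.imwrite('pics/4.png',np.hstack([a,b])[:,:,::-1])
E
```

```text
tool_pos: [0.5384, -0.0182, 0.0167]
force: [0.2, 0.0, -0.2]
opening: 0.0279
gripper_force: 0.0
tool_pos: [0.5567, -0.0344, 0.076]
force: [0.5, 0.7, -0.5]
opening: 0.0036
gripper_force: 0.0
t 8.72 tcp [ 0.5567 -0.0344  0.076 ] x [ 0.754 -0.657 -0.002] z [-0.002  0.001 -1.   ] F [ 0.5  0.7 -0.5] op 0.0036 g 0.0
```

View pics/4.png

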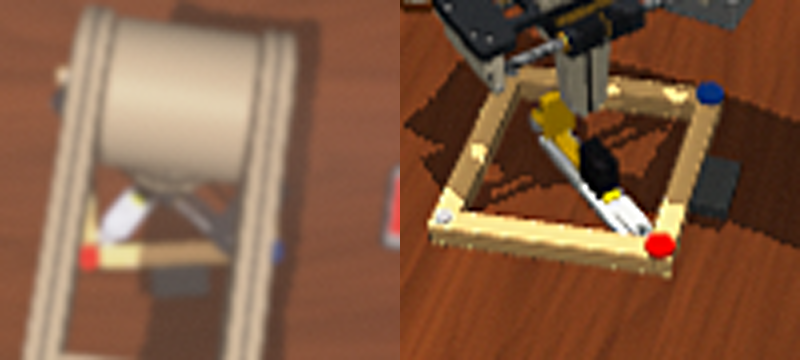

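The rule lies flat with its heel at the red corner, the grip at crop (600,165) and the tab at (555,115). The shut fingers now go into the gap between grip and tab.

```bash
python3 -c "
from h import *
go(.5662,-.0417,.024,-41)"
```

```text
t 8.82 tcp [ 0.5565 -0.0343  0.076 ] x [ 0.754 -0.656 -0.002] z [-0.002  0.    -1.   ] F [ 0.4 -0.4  0.3] op 0.0011 g 0.0
row [ 0.024 -0.002  0.104] [ 0.     0.001 -0.   ]
```

```bash
python3 -m crank '[[[-1,0.024,-0.002,0,0,0,0],[-1,0.024,-0.002,0,0,0,0],[-1,0.024,-0.002,0.04,0,0,0],[-1,0.024,-0.002,0.08,0,0,0],[-1,0.024,-0.002,0.104,0,0,0]]]'|egrep 'force|pos|open';python3 -m crank '[[[-1,0.01,0,0,0,0,0],[-1,0.02,0,0,0,0,0],[-1,0.03,0,0,0,0,0],[-1,0.04,0,0,0,0,0],[-1,0.04,0,0,0,0,0]]]' |egrep 'force|pos'
```

```text
tool_pos: [0.5654, -0.0416, 0.0218]
force: [-0.4, -0.7, 0.1]
opening: 0.0002
gripper_force: 0.0
tool_pos: [0.583, -0.0555, 0.0253]
force: [0.5, -0.0, -0.1]
gripper_force: 0.0
```

```bash
python3 -m crank '[[[-1,0.006,0,0,0,0,0],[-1,0.01,0,0,0,0,0],[-1,0.014,0,0,0,0,0],[-1,0.018,0,0,0,0,0],[-1,0.018,0,0,0,0,0]]]'|egrep 'force|pos';python3 -m crank '[[[-1,0.003,0,0,0,0,0],[-1,0.006,0,0,0,0,0],[-1,0.009,0,0,0,0,0],[-1,0.012,0,0,0,0,0],[-1,0.012,0,0,0,0,0]]]' |egrep 'force|pos'
```

```text
tool_pos: [0.5893, -0.0611, 0.0248]
force: [-0.7, -0.7, -0.3]
gripper_force: 0.0
tool_pos: [0.5933, -0.0649, 0.0247]
force: [-3.4, 1.4, 2.0]
gripper_force: 1.6
```

```bash
python3 -m crank '[[[-1,0.003,0,0,0,0,0],[-1,0.006,0,0,0,0,0],[-1,0.008,0,0,0,0,0],[-1,0.008,0,0,0,0,0],[-1,0.008,0,0,0,0,0]]]'|egrep 'force|pos'
```

```text
tool_pos: [0.5941, -0.0658, 0.0244]
force: [-14.3, 8.1, 11.9]
gripper_force: 8.1
```

```bash
python3 -m crank '[[[-1,-0.003,0,0,0,0,0],[-1,-0.003,0,0,0,0,0],[-1,-0.003,0,0,0,0,0],[-1,-0.003,0,0,0,0,0],[-1,-0.003,0,0,0,0,0]]]'|egrep 'force|pos';python3 -m crank '[[[-1,0,0,0,0,0,0],[-1,0,0,0,0,0,0],[-1,0,0,0,0,0,0],[-1,0,0,0,0,0,0],[-1,0,0,0,0,0,0]]]'|egrep 'force|pos'
python3 - <<'E'
from h import *
st()
T=read_camera('top');S=read_camera('side');c=lambda im,b,f:cv2.resize(im[b[1]:b[3],b[0]:b[2]],None,fx=f,fy=f,interpolation=cv2.INTER_CUBIC)
a=c(T,(295,140,375,230),4);b=c(S,(250,170,350,245),5)
cv2.imwrite('pics/5.png',b[:,:,::-1])
E
```

```text
tool_pos: [0.5939, -0.0657, 0.0244]
force: [-8.9, 4.2, 6.7]
gripper_force: 5.0
tool_pos: [0.5939, -0.0656, 0.0244]
force: [-9.0, 5.3, 6.6]
gripper_force: 5.0
t 13.2 tcp [ 0.5939 -0.0656  0.0244] x [ 0.754 -0.656 -0.004] z [-0.004  0.001 -1.   ] F [-9.   5.3  6.6] op 0.0004 g 5.0
```

View pics/5.png

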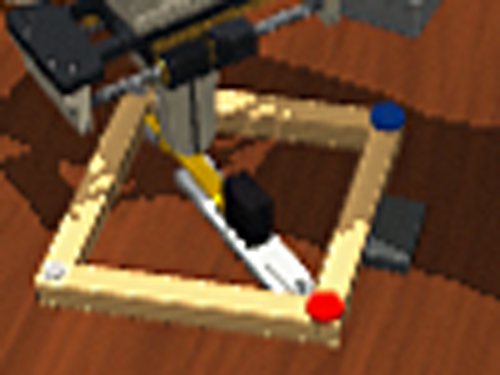

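The rule lies flat with its heel at the red cap. The reaction is almost purely axial, so both rails are carrying it. To be sure, I'll push the grip back to seat the heel and then push the slide home again.

```bash
python3 -m crank '[[[-1,-0.05,0,0,0,0,0],[-1,-0.08,0,0,0,0,0],[-1,-0.086,0,0,0,0,0],[-1,-0.092,0,0,0,0,0],[-1,-0.094,0,0,0,0,0]]]'|egrep 'force|pos';python3 -m crank '[[[-1,-0.003,0,0,0,0,0],[-1,-0.006,0,0,0,0,0],[-1,-0.006,0,0,0,0,0],[-1,-0.006,0,0,0,0,0],[-1,-0.006,0,0,0,0,0]]]'|egrep 'force|pos'
```

```text
tool_pos: [0.5616, -0.0367, 0.0254]
force: [5.7, -4.1, -2.2]
gripper_force: 3.4
tool_pos: [0.5614, -0.0362, 0.0266]
force: [8.9, -7.8, -1.5]
gripper_force: 6.0
```

```bash
python3 -m crank '[[[-1,0.04,0,0.002,0,0,0],[-1,0.07,0,0.002,0,0,0],[-1,0.08,0,0.002,0,0,0],[-1,0.085,0,0.002,0,0,0],[-1,0.088,0,0.002,0,0,0]]]'|egrep 'force|pos';python3 -m crank '[[[-1,0.003,0,0,0,0,0],[-1,0.006,0,0,0,0,0],[-1,0.006,0,0,0,0,0],[-1,0.006,0,0,0,0,0],[-1,0.006,0,0,0,0,0]]]'|egrep 'force|pos'
```

```text
tool_pos: [0.5907, -0.0624, 0.0236]
force: [0.3, 0.3, -0.7]
gripper_force: 0.0
tool_pos: [0.5933, -0.0646, 0.0238]
force: [0.1, 0.0, -0.1]
gripper_force: 0.0
```

```bash
python3 -m crank '[[[-1,0.003,0,0,0,0,0],[-1,0.006,0,0,0,0,0],[-1,0.008,0,0,0,0,0],[-1,0.008,0,0,0,0,0],[-1,0.008,0,0,0,0,0]]]'|egrep 'force|pos';python3 -m crank '[[[-1,0,0,0,0,0,0],[-1,0,0,0,0,0,0],[-1,0,0,0,0,0,0],[-1,0,0,0,0,0,0],[-1,0,0,0,0,0,0]]]'|egrep 'force|pos'
```

```text
tool_pos: [0.5941, -0.0655, 0.0235]
force: [-12.4, 7.3, 11.5]
gripper_force: 7.1
tool_pos: [0.594, -0.0655, 0.0235]
force: [-12.6, 8.3, 10.8]
gripper_force: 7.1
```

Second push stopped at the same spot within 0.1 mm, so the red reading is sound (finger travel 43.8 mm). Next I regrasp the grip.

```bash
python3 -m crank '[[[-1,-0.02,0,0,0,0,0],[-1,-0.03,0,-0.06,0,0,0],[-0.2,-0.06,0,-0.12,0,0,0],[-0.2,-0.14,0,-0.12,0,0,0],[-0.2,-0.14,0,-0.12,0,0,0]]]'|egrep 'force|pos|open'; python3 -c "
from h import *
go(.5413,-.0205,.0175,-41)"
```

```text
tool_pos: [0.542, -0.0199, 0.0837]
force: [-0.8, -0.1, -0.1]
opening: 0.0263
gripper_force: 0.0
t 17.68 tcp [ 0.542  -0.0199  0.0837] x [ 0.755 -0.655 -0.   ] z [-0.  0. -1.] F [-0.8 -0.1 -0.1] op 0.0263 g 0.0
row [-0.     0.002  0.132] [0.    0.    0.001]
```

```bash
python3 -m crank '[[[-0.2,0,0.002,0,0,0,0],[-0.2,0,0.002,0.04,0,0,0],[-0.2,0,0.002,0.09,0,0,0],[-0.2,0,0.002,0.132,0,0,0],[-0.2,0,0.002,0.132,0,0,0]]]' 25|egrep 'force|pos|open'; python3 -m crank '[[[-1,0,0,0,0,0,0],[-1,0,0,0,0,0,0],[-1,0,0,0,0,0,0],[-1,0,0,-0.03,0,0,0],[-1,0,0,-0.1,0,0,0]]]'|egrep 'force|pos|open'; python3 -c "
from h import *
go(.545,-.05,.085,48.7)"
```

```text
tool_pos: [0.5415, -0.0225, 0.0157]
force: [-0.0, 0.7, 0.5]
opening: 0.0373
gripper_force: 0.0
tool_pos: [0.5406, -0.0217, 0.0666]
force: [-0.3, 0.5, -5.8]
opening: 0.0179
gripper_force: 25.0
t 18.93 tcp [ 0.5406 -0.0217  0.0666] x [ 0.754 -0.657 -0.004] z [-0.005  0.001 -1.   ] F [-0.3  0.5 -5.8] op 0.0179 g 25.0
row [ 0.044  0.037 -0.037] [-0.001  0.003 -0.997]
```

```bash
python3 -m crank '[[[-1,0.044,0.037,-0.037,0,0,-0.996],[-1,0.044,0.037,-0.037,0,0,-0.996],[-1,0.044,0.037,-0.037,0,0,-0.996],[-1,0.044,0.037,-0.037,0,0,-0.996],[-1,0.044,0.037,-0.037,0,0,-0.996]]]'|egrep 'force|pos|open'; python3 -c "
from h import *
go(.544,-.0578,.08,48.7)"
```

```text
tool_pos: [0.5464, -0.0502, 0.0863]
force: [-0.3, -0.3, -5.5]
opening: 0.0177
gripper_force: 25.0
t 19.55 tcp [ 0.5464 -0.0502  0.0863] x [ 0.974  0.226 -0.001] z [-0.002  0.    -1.   ] F [-0.3 -0.3 -5.5] op 0.0177 g 25.0
row [-0.008  0.014  0.013] [-0.001  0.001 -0.396]
```

```bash
python3 -m crank '[[[-1,-0.008,0.014,0.01,0,0,-0.396],[-1,-0.008,0.014,0.013,0,0,-0.396],[-1,-0.008,0.014,0.013,0,0,-0.396],[-1,-0.008,0.014,0.013,0,0,-0.396],[-1,-0.008,0.014,0.013,0,0,-0.396]]]'|egrep 'force|pos|open'
python3 - <<'E'
from h import *
go(.544,-.0578,.0195,48.7)
T=read_camera('top');S=read_camera('side');c=lambda im,b,f:cv2.resize(im[b[1]:b[3],b[0]:b[2]],None,fx=f,fy=f,interpolation=cv2.INTER_CUBIC)
a=c(T,(295,140,395,230),4);b=c(S,(250,170,350,260),4)
cv2.imwrite('pics/6.png',np.hstack([a,b])[:,:,::-1])
E
```

```text
tool_pos: [0.5443, -0.0579, 0.0798]
force: [-0.1, 1.0, -6.1]
opening: 0.0181
gripper_force: 25.0
t 20.18 tcp [ 0.5443 -0.0579  0.0798] x [ 0.665  0.747 -0.001] z [-0.001  0.    -1.   ] F [-0.1  1.  -6.1] op 0.0181 g 25.0
row [-0.    -0.     0.121] [-0.001  0.    -0.004]
```

View pics/6.png

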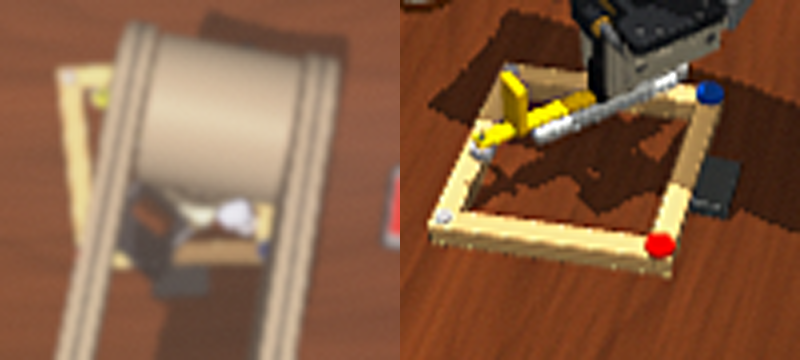

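The side crop shows the rule over the frame with its heel near the blue cap and its front nose at about (270,207) px, level and inside. I lower it and seat the heel.

```bash
python3 -c "
from h import *
print(onz('side',[[270,207]],.072))"; python3 -m crank '[[[-1,0,0,0.04,0,0,0],[-1,0,0,0.08,0,0,0],[-1,0,0,0.1,0,0,0],[-1,0,0,0.115,0,0,0],[-1,0,0,0.118,0,0,0]]]'|egrep 'force|pos'; python3 -m crank '[[[-1,-0.004,0,0,0,0,0],[-1,-0.008,0,0,0,0,0],[-1,-0.01,0,0,0,0,0],[-1,-0.012,0,0,0,0,0],[-1,-0.014,0,0,0,0,0]]]'|egrep 'force|pos'
```

```text
[[0.61326257 0.02166505 0.072     ]]
tool_pos: [0.5449, -0.0582, 0.0208]
force: [-0.5, -0.2, -2.3]
gripper_force: 25.0
tool_pos: [0.5408, -0.0621, 0.0213]
force: [1.8, 10.2, -1.6]
gripper_force: 25.1
```

```bash
python3 -m crank '[[[-1,-0.001,-0.003,0,0,0,0],[-1,-0.001,-0.005,0,0,0,0],[-1,-0.001,-0.005,0,0,0,0],[-1,-0.001,-0.005,0,0,0,0],[-1,-0.001,-0.005,0,0,0,0]]]'|egrep 'force|pos'
```

```text
tool_pos: [0.54, -0.0615, 0.0217]
force: [5.5, 4.6, -6.1]
gripper_force: 25.0
```

Both rails react, so the heel is seated. Lower 6 mm and release.

```bash
python3 -m crank '[[[-1,0,0,0.006,0,0,0],[-1,0,0,0.012,0,0,0],[-1,0,0,0.012,0,0,0],[-0.4,0,0,0.012,0,0,0],[-0.4,0,0,0.012,0,0,0]]]'|egrep 'force|pos|open'; python3 -m crank '[[[-0.4,0,0,-0.06,0,0,0],[-0.4,0,0,-0.12,0,0,0],[-0.6,0.05,0,-0.12,0,0,0],[-1,0.09,0,-0.12,0,0,0],[-1,0.09,0,-0.12,0,0,0]]]' 10|egrep 'force|pos|open';python3 - <<'E'
from h import *
d=np.array([np.cos(np.radians(48.7)),np.sin(np.radians(48.7))])
print(np.array([.54,-.0615])-d*.0015+d*.042)
p=(np.array([.54,-.0615])-d*.0015+d*.042)
go(p[0],p[1],.024,48.7)
S=read_camera('side');c=lambda im,b,f:cv2.resize(im[b[1]:b[3],b[0]:b[2]],None,fx=f,fy=f,interpolation=cv2.INTER_CUBIC)
cv2.imwrite('pics/7.png',c(S,(250,170,350,245),5)[:,:,::-1])
E
```

```text
tool_pos: [0.5387, -0.0625, 0.0155]
force: [-0.6, -0.0, 0.2]
opening: 0.0274
gripper_force: 0.0
tool_pos: [0.5683, -0.0275, 0.0741]
force: [0.9, -1.1, 0.3]
opening: 0.0035
gripper_force: 0.0
[ 0.56673007 -0.0310738 ]
t 23.4 tcp [ 0.5683 -0.0275  0.0741] x [ 0.664  0.748 -0.   ] z [-0.001  0.    -1.   ] F [ 0.9 -1.1  0.3] op 0.0035 g 0.0
row [-0.007  0.002  0.1  ] [-0.     0.    -0.003]
```

View pics/7.png

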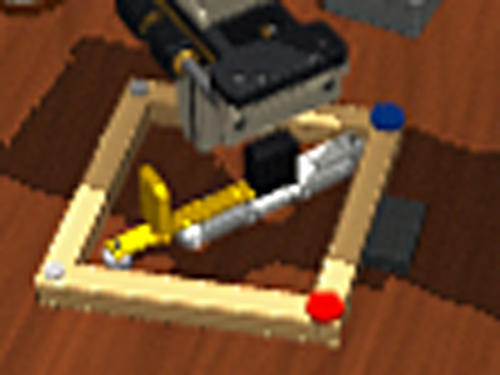

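Rule lies flat, heel at blue, front nose short of the opposite corner at crop (115,258). I descend between grip and tab, seat the heel by the grip, then push the tab.

```bash
python3 -m crank '[[[-1,-0.007,0.002,0.04,0,0,0],[-1,-0.007,0.002,0.08,0,0,0],[-1,-0.007,0.002,0.1,0,0,0],[-1,-0.02,0.002,0.1,0,0,0],[-1,-0.034,0.002,0.1,0,0,0]]]'|egrep 'force|pos|open'; python3 -m crank '[[[-1,-0.004,0,0,0,0,0],[-1,-0.008,0,0,0,0,0],[-1,-0.01,0,0,0,0,0],[-1,-0.012,0,0,0,0,0],[-1,-0.012,0,0,0,0,0]]]' |egrep 'force|pos|open'
```

```text
tool_pos: [0.5575, -0.0423, 0.0251]
force: [0.0, 0.4, -0.3]
opening: 0.0005
gripper_force: 0.0
tool_pos: [0.557, -0.0444, 0.0271]
force: [9.6, 11.4, -1.1]
opening: 0.0005
gripper_force: 7.3
```

```bash
python3 -m crank '[[[-1,0.04,0,0.004,0,0,0],[-1,0.07,0,0.004,0,0,0],[-1,0.085,0,0.004,0,0,0],[-1,0.095,0,0.004,0,0,0],[-1,0.1,0,0.004,0,0,0]]]'|egrep 'force|pos';python3 -m crank '[[[-1,0.003,0,0,0,0,0],[-1,0.006,0,0,0,0,0],[-1,0.009,0,0,0,0,0],[-1,0.012,0,0,0,0,0],[-1,0.012,0,0,0,0,0]]]'|egrep 'force|pos'
```

```text
tool_pos: [0.5866, -0.009, 0.0226]
force: [-0.7, -0.4, -1.2]
gripper_force: 0.3
tool_pos: [0.5908, -0.0044, 0.0229]
force: [-0.1, 0.0, 0.3]
gripper_force: 0.0
```

```bash
python3 -m crank '[[[-1,0.003,0,0,0,0,0],[-1,0.006,0,0,0,0,0],[-1,0.009,0,0,0,0,0],[-1,0.009,0,0,0,0,0],[-1,0.009,0,0,0,0,0]]]'|egrep 'force|pos'
```

```text
tool_pos: [0.5933, -0.0011, 0.0225]
force: [-4.5, -1.4, -0.2]
gripper_force: 1.9
```

```bash
python3 -m crank '[[[-1,0.003,0,0,0,0,0],[-1,0.006,0,0,0,0,0],[-1,0.006,0,0,0,0,0],[-1,0.006,0,0,0,0,0],[-1,0.006,0,0,0,0,0]]]'|egrep 'force|pos'
```

```text
tool_pos: [0.5942, 0.0001, 0.0223]
force: [-9.9, -5.3, 4.1]
gripper_force: 5.5
```

```bash
python3 -m crank '[[[-1,0.002,-0.002,0,0,0,0],[-1,0.003,-0.004,0,0,0,0],[-1,0.003,-0.004,0,0,0,0],[-1,0.003,-0.004,0,0,0,0],[-1,0.003,-0.004,0,0,0,0]]]'|egrep 'force|pos'
python3 - <<'E'
from h import *
st()
S=read_camera('side');c=lambda im,b,f:cv2.resize(im[b[1]:b[3],b[0]:b[2]],None,fx=f,fy=f,interpolation=cv2.INTER_CUBIC)
cv2.imwrite('pics/8.png',c(S,(250,170,350,245),6)[:,:,::-1])
E
```

```text
tool_pos: [0.5939, 0.0006, 0.0224]
force: [-9.5, -14.0, 3.4]
gripper_force: 8.3
t 27.82 tcp [0.5939 0.0006 0.0224] x [ 0.666  0.746 -0.005] z [-0.003 -0.004 -1.   ] F [ -9.5 -14.    3.4] op 0.0006 g 8.3
```

View pics/8.png

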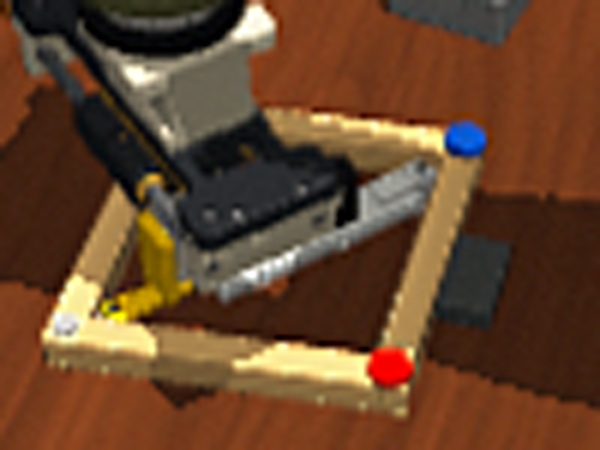

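Front nose is in the corner (crop (110,312)) and both rails react. Travel is 58.2 mm against 43.8 mm, so the blue diagonal is longer by about 14 mm. I hold, then leave and locate the lever.

```bash
python3 -m crank '[[[-1,0,0,0,0,0,0],[-1,0,0,0,0,0,0],[-1,0,0,0,0,0,0],[-1,0,0,0,0,0,0],[-1,0,0,0,0,0,0]]]'|egrep 'force|pos';python3 -m crank '[[[-1,0,0,0,0,0,0],[-1,0,0,0,0,0,0],[-1,-0.02,0,0,0,0,0],[-1,-0.03,0,0,0,0,0],[-1,-0.03,0,-0.1,0,0,0]]]'|egrep 'force|pos'; python3 -m crank '[[[-1,0,0,-0.12,0,0,0],[-1,0,0,-0.24,0,0,0],[-1,0,0,-0.32,0,0,0],[-1,0,0,-0.32,0,0,0],[-1,0,0,-0.32,0,0,0]]]'|egrep 'force|pos'
python3 - <<'E'
from h import *
T=read_camera('top');S=read_camera('side')
for n,im,lb in(('top',T,(388,175,436,212)),('side',S,(308,130,352,178))):
    for nm,lo,hi in(('red',(0,150,120),(8,255,255)),('blue',(105,120,80),(130,255,255)),('knob',(0,0,0),(180,255,60)),('knob90',(0,0,0),(180,255,90))):
        for q in blobs(im,lo,hi,lb,6):print(n,nm,q)
print('knob tri',tri((414.37,191.76),(331.93,135.5)))
c=lambda im,b,f:cv2.resize(im[b[1]:b[3],b[0]:b[2]],None,fx=f,fy=f,interpolation=cv2.INTER_CUBIC)
cv2.imwrite('pics/9.png',np.hstack([c(T,(380,170,440,230),6),c(S,(300,120,360,180),6)])[:,:,::-1])
E
```

```text
tool_pos: [0.5939, 0.0006, 0.0224]
force: [-9.4, -14.4, 2.6]
gripper_force: 8.3
tool_pos: [0.5816, -0.0073, 0.069]
force: [0.7, -0.3, 0.3]
gripper_force: 0.0
tool_pos: [0.5852, -0.0074, 0.2323]
force: [-0.2, -0.5, -0.8]
gripper_force: 0.0
top red (117, array([397.92, 191.49]), array([393, 185,  11,  14]))
top blue (115, array([423.34, 195.45]), array([419, 189,  10,  14]))
top knob90 (44, array([414.25, 191.64]), array([411, 188,   8,   8]))
side red (103, array([326.2 , 162.66]), array([318, 158,  17,  10]))
side blue (69, array([338.42, 148.12]), array([334, 144,  11,   9]))
side blue (6, array([329.5, 147.5]), array([329, 146,   2,   4]))
side knob (19, array([308.89, 133.  ]), array([308, 130,   3,   7]))
side knob (53, array([331.89, 135.43]), array([328, 132,   8,   8]))
side knob (6, array([328.67, 151.17]), array([327, 150,   4,   3]))
side knob (21, array([331.43, 155.9 ]), array([326, 154,  11,   5]))
side knob90 (26, array([309.27, 133.23]), array([308, 130,   4,   8]))
side knob90 (7, array([321.  , 131.29]), array([320, 130,   3,   4]))
side knob90 (75, array([331.97, 137.09]), array([328, 132,   9,  16]))
side knob90 (62, array([330.1 , 154.11]), array([324, 150,  13,   9]))
side knob90 (211, array([330.08, 168.  ]), array([313, 150,  35,  28]))
knob tri (array([ 0.51190407, -0.28574846,  0.12469259]), np.float64(0.0025472044805362774))
```

View pics/9.png

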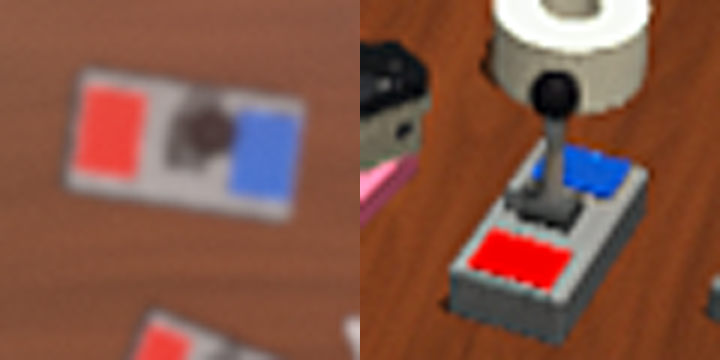

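The target is the large grey lever, upright with its knob at about (0.512,−0.286,0.122), red plate on the +y side and blue on −y. I'll push the knob from the red side with shut fingers.

```bash
python3 -c "
from h import *
go(.524,-.23,.19,78.5)"
```

```text
t 29.85 tcp [ 0.5843 -0.0075  0.2308] x [ 0.665  0.747 -0.001] z [-0.003  0.    -1.   ] F [ 0.6  0.6 -0. ] op 0.0004 g 0.0
row [-0.413  0.206  0.082] [-0.002  0.001 -0.335]
```

```bash
python3 -m crank '[[[-1,-0.413,0.206,0.08,0,0,-0.335],[-1,-0.413,0.206,0.08,0,0,-0.335],[-1,-0.413,0.206,0.08,0,0,-0.335],[-1,-0.413,0.206,0.08,0,0,-0.335],[-1,-0.413,0.206,0.08,0,0,-0.335]]]'|egrep 'force|pos'; python3 -c "
from h import *
go(.523,-.232,.1,78.5)"
```

```text
tool_pos: [0.5221, -0.2332, 0.1898]
force: [0.0, -0.4, -0.4]
gripper_force: 0.0
t 30.48 tcp [ 0.5221 -0.2332  0.1898] x [0.205 0.979 0.001] z [-0.004  0.002 -1.   ] F [ 0.  -0.4 -0.4] op 0.0006 g 0.0
row [0.003 0.002 0.179] [-0.003 -0.    -0.004]
```

```bash
python3 -m crank '[[[-1,0.003,0.002,0.06,0,0,0],[-1,0.003,0.002,0.12,0,0,0],[-1,0.003,0.002,0.178,0,0,0],[-1,0.003,0.002,0.178,0,0,0],[-1,0.003,0.002,0.178,0,0,0]]]'|egrep 'force|pos'; python3 -m crank '[[[-1,-0.05,0,0,0,0,0],[-1,-0.08,0,0,0,0,0],[-1,-0.1,0,0,0,0,0],[-1,-0.12,0,0,0,0,0],[-1,-0.14,0,0,0,0,0]]]'|egrep 'force|pos'
```

```text
tool_pos: [0.5266, -0.2286, 0.1045]
force: [0.5, 0.1, 0.8]
gripper_force: 0.0
tool_pos: [0.512, -0.2979, 0.1037]
force: [0.9, 2.3, -1.7]
gripper_force: 0.9
```

```bash
python3 -m crank '[[[-1,-0.005,0,0,0,0,0],[-1,-0.01,0,0,0,0,0],[-1,-0.014,0,0,0,0,0],[-1,-0.018,0,0,0,0,0],[-1,-0.02,0,0,0,0,0]]]'|egrep 'force|pos'
```

```text
tool_pos: [0.51, -0.3074, 0.1037]
force: [0.3, 1.8, -2.1]
gripper_force: 1.0
```

```bash
python3 -m crank '[[[-1,-0.003,0,0.004,0,0,0],[-1,-0.006,0,0.008,0,0,0],[-1,-0.009,0,0.01,0,0,0],[-1,-0.012,0,0.01,0,0,0],[-1,-0.012,0,0.01,0,0,0]]]'|egrep 'force|pos'
```

```text
tool_pos: [0.5088, -0.3134, 0.0986]
force: [1.0, 0.6, -1.3]
gripper_force: 0.7
```

```bash
python3 -m crank '[[[-1,-0.003,0,0,0,0,0],[-1,-0.006,0,0,0,0,0],[-1,-0.008,0,0,0,0,0],[-1,-0.008,0,0,0,0,0],[-1,-0.008,0,0,0,0,0]]]'|egrep 'force|pos'
```

```text
tool_pos: [0.5086, -0.3143, 0.0984]
force: [3.1, 13.5, 2.1]
gripper_force: 6.8
```

The lever is on its blue stop. I back off, rise and check.

```bash
python3 -m crank '[[[-1,0.03,0,0,0,0,0],[-1,0.07,0,0,0,0,0],[-1,0.07,0,-0.1,0,0,0],[-1,0.07,0,-0.2,0,0,0],[-1,0.07,0,-0.3,0,0,0]]]'|egrep 'force|pos'; python3 -m crank '[[[-1,-0.1,-0.1,-0.1,0,0,0],[-1,-0.3,-0.2,-0.1,0,0,0],[-1,-0.5,-0.3,-0.1,0,0,0],[-1,-0.5,-0.3,-0.1,0,0,0],[-1,-0.5,-0.3,-0.1,0,0,0]]]'|egrep 'force|pos'
python3 - <<'E'
from h import *
s,_=st()
T=read_camera('top');S=read_camera('side')
c=lambda im,b,f:cv2.resize(im[b[1]:b[3],b[0]:b[2]],None,fx=f,fy=f,interpolation=cv2.INTER_CUBIC)
cv2.imwrite('pics/10.png',np.hstack([c(T,(295,140,435,220),3)[:,:],c(S,(245,125,365,245),3)[:240]])[:,:,::-1] if 0 else np.hstack([cv2.copyMakeBorder(c(T,(295,140,435,240),3),0,60,0,0,0),c(S,(245,125,365,245),3)])[:,:,::-1])
E
```

```text
tool_pos: [0.5151, -0.2821, 0.2505]
force: [-0.2, -1.9, 0.0]
gripper_force: 0.0
tool_pos: [0.3169, -0.4989, 0.2992]
force: [0.7, 1.3, 0.7]
gripper_force: 0.0
t 34.85 tcp [ 0.3169 -0.4989  0.2992] x [ 0.2    0.98  -0.001] z [-0.    -0.001 -1.   ] F [0.7 1.3 0.7] op 0.0006 g 0.0
```

View pics/10.png

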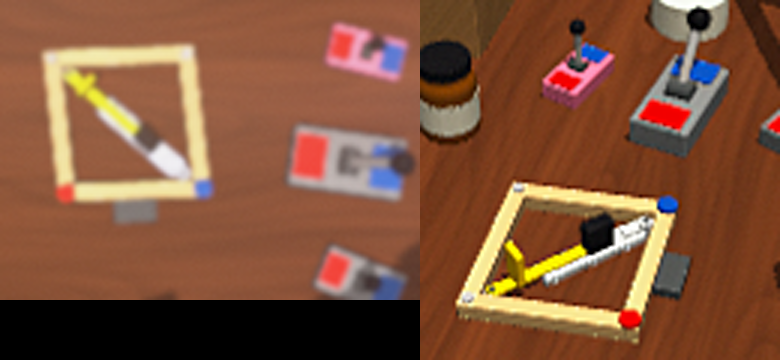

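The rule lies flat with its heel at the blue corner, its front nose is in the opposite corner, and the large grey lever is fully over to blue.

```bash
python3 -c "
from plant import *
print(close_job())"
```

```text
the job is handed in; nothing more can be done
None
```

I measured both diagonals, red corner first and then blue. The one from the blue corner is longer by about 14 mm, so the lever is fully over to blue, the rule lies flat with its heel at the blue corner, and the job was handed in at about 35 s.

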